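# Lock the lathe spindle with its pin

### The arm

A 6-joint arm with a two-finger parallel gripper is mounted at the origin on the work surface. World frame = base frame: x ahead of the robot, y to its left, z up, the work surface at z = 0. Lengths are in m, angles in rad, forces in N, time in s.
With the tool pointing down it reaches from about 0.35 to 0.95 m from the base axis. Payload 17.4 kg.
Tool frame: the origin (TCP) lies at the very end of the fingers, on their centre line; the grasp point (between the pads) lies 19 mm behind it; z points along the fingers, x is the direction in which the jaws open and shut, and the axes are right-handed (so a half turn about z gives the same grasp; the last joint's range is limited). The gripper opens to 93 mm and grips with 3 to 60 N. Pads are 15 mm wide; open, the fingers measure 128 mm over their backs; the gripper's body (75 mm by 188 mm) begins 65 mm behind the grasp point.
Start: joints at [1.192, 0.116, 1.442, -0, 1.584, -0.038], TCP at [0.226, 0.636, 0.219] pointing down, gripper open.
Joint ranges: [-2.83, 2.83], [-0.83, 2.19], [0.07, 2.5], [-1.14, 4.28], [0.01, 3], [-2.97, 2.97]. Speed limits (rad/s): [1.89, 1.89, 2.22, 3.14, 3.14, 3.14].

### API

Orientations are given as a 3x3 rotation matrix whose columns are the frame's x, y, z axes.
In Python, from rig import bot gives the robot as it stands.
- The arm moves only by the shell command python3 -m jog 'ROWS' [OPENING] [FORCE]. ROWS is JSON, a list of rows, each a list of 6 numbers: the shift along the world's x, y, z in m, then the turn, a rotation vector about the world's x, y, z in rad. In form: [[x, y, z, rx, ry, rz], ...]. A call has 1 to 20 rows; each row is the pose to reach, as a shift and turn from the pose commanded when the call began; what a row does not reach only later rows make up. A row lasts 1/8 s, in which the tool goes at most 62.5 mm and 10.7 degrees, less where a joint would pass 70% of its speed; a pose out of reach is approached as far as the arm can. A call with a gripper value outside its range is refused whole. OPENING is the closure, from 0 (fully open) to 1 (shut), set as the call begins (- or left out, the last holds). The fingers move at their own pace and stop on an object; FORCE is the grip in N (left out, the last holds). Time passes only in rows, so rows that repeat a pose let the fingers close. It gives the time, the measured TCP pose, the force and the opening at its end, in the units of the state.
- bot.observe(): the state, without advancing time (a new reading comes with each control period).
- bot.camera(name): name is "side" or "top" or "wrist"; returns a dict with "pixels" (420x560x3 uint8, red, green, blue), "K" (3x3 intrinsics, pixels), "dist" ([k1, k2, p1, p2, k3] as OpenCV has them; the pictures are not rectified), "R" (3x3) and "t" (3): a world point X has camera coordinates R X + t. Camera axes: x right, y down, z forward; pixel columns grow to the right and rows downward; lengths in m; the calibration is good to about 2 mm. A picture is of the moment at which its call begins. There is no depth.
- bot.sign_off(): hands the job in, once; it reports no verdict.
The state is a dict: "t": time; "joint_positions": joint angles; "dq": joint speeds; "tau": joint torques, N m; "tcp_pos": TCP position; "tcp_rot": TCP orientation; "ft_force": force on the tool from outside, world axes, zero at the start; "ft_torque": the same for the moment, N m; "width": opening from 0.0 (shut) to 1.0 (fully open).
Only numpy, scipy, OpenCV 4.12 (cv2) and the standard library are available. Lean on these libraries where they do the work, as an engineer would, in place of code of your own. Each camera call takes 0.05 s, during which the arm holds its last target. There are 200 camera calls.

### The job

Lock the wood lathe's spindle so that the bowl chuck can be unscrewed: take the steel locking pin from the wooden rack and stand it in the lock hole on top of the headstock, turn the spindle gently by its handwheel until the pin drops into the hidden cross-hole, then push the pin fully home, its flange down on the boss, and let go. Do not force the spindle against the pin or the pin against the spindle, and leave the other things where they are.

Things in the scene. Friction and masses are not known exactly. Their poses are not given: they have to be found in the camera images.
- pin: Loose steel locking pin, 70 g, upright (z up) in a hole of the rack. Origin: on its axis, underside of its flange (26 mm wide, 3 mm thick). Above: knurled round knob 22 mm wide, up to z = 38 mm. Below: shank 12 mm wide; its end, 52 to 58 mm below the origin, is a cone from 12 to 5 mm wide. A raised ring 16.4 mm wide goes round the shank 7 to 14 mm below the origin, its lower flank a cone.
- lock_hole (a point): Centre of the lock hole at the top face of the 36 x 52 mm steel boss on the blue-grey headstock, 230 mm above the bench; z up, y along the spindle towards the handwheel. Hole 18 mm wide for 18 mm, then a 13 mm guide to 38 mm. Pin home: its origin level with this point. Two spring balls 5 mm down hold the pin's ring up about 9 mm above home; a push of 5 to 15 N takes it past them.
- shaft_top (a point): Top of the shaft inside the headstock, straight below the lock hole, 41 mm under the boss's face; out of sight. The shaft is 48 mm in diameter. While no cross-hole is under it the pin rests here, flange 17 mm above the boss. When one comes under it the pin drops 6 to 9 mm by its own weight and blocks the spindle. More than 40 N between pin and shaft would mark them.
- spindle: Turning spindle with handwheel, chuck and bowl. Origin: centre of the handwheel, 165 mm above the bench, 140 mm from the lock hole; y is its axis, pointing out. It turns endlessly either way, drag 0.15 N m, and stays where left. Two crossing holes 13 mm wide in its shaft bring one under the pin each quarter turn; the wheel sits on the shaft at an unknown angle, so this reading does not tell where.
- wheel_top (a point): Highest point of the handwheel's rim (fixed to the lathe, does not turn), 60 mm above the spindle's axis, mid thickness. The wheel is a solid aluminium disc 120 mm in diameter and 18 mm thick; on its outer face a hub 40 mm wide stands 12 mm proud; 41 mm are free between its inner face and the headstock. The rim can be pinched across its thickness from above; y along the spindle, outwards.
- rack: Fixed wooden block 160 x 55 x 70 mm on the bench; origin at the centre of its underside, x along the block. Three upright holes 19 mm wide, 52 mm apart along x: the pin and the two centres hang in them by their flanges, in any order.
- drive_centre: Bystander: loose steel drive centre in the rack, head 25 mm wide with four short spurs, up to 30 mm above the rack's top; tapered shank below. Origin: underside of its head.
- cone_centre: Bystander: loose steel cone centre in the rack, head 25 mm wide ending in a point 34 mm above the rack's top; tapered shank below. Origin: underside of its head.
- wax_tin: Bystander: round tin 76 mm wide and 45 mm high standing on the bench; origin at the centre of its underside.
Things that resemble listed ones, but are neither listed nor needed, are in the scene too. Leave any purple look-alike of the pin alone.

How it is judged:
On the way, in this order (a step that is already met when the one before it is completed fails the run):
1. the pin stands in the lock hole, on the unaligned spindle (horizontal distance between pin and lock_hole below 0.004 m and z of pin in the frame of lock_hole below 0.02 m and angle between pin's own z axis and vertical below 0.15 rad), for 0.2 s.
2. the spindle has been turned and the pin has dropped into a cross-hole (horizontal distance between pin and lock_hole below 0.004 m and z of pin in the frame of lock_hole below 0.012 m), for 0.2 s.
At the end, for the whole second after the job is handed in: The pin is upright in the lock hole (axis within 3 mm and 0.08 rad), its flange down on the boss (within 2 mm), through the spindle's cross-hole, pin and spindle at rest (horizontal distance between pin and lock_hole below 0.003 m and z of pin in the frame of lock_hole below 0.002 m and angle between pin's own z axis and vertical below 0.08 rad and linear speed of pin below 0.02 m/s and angular speed of spindle below 0.05 rad/s); the robot touches nothing.
It fails at once if the spindle is forced against the pin, or the pin against the spindle, with more than 40 N (contact force between pin and spindle above 40 N).
It fails at once if a bystander is moved by more than 30 mm (distance of any of drive_centre, cone_centre, wax_tin from where it was at the start of the episode above 0.03 m).
It also fails if it takes over 72 s, if anything falls off the work surface, if the arm or the gripper's body presses on something with over 40 N, if the wrist force passes 120 N, or if a joint passes its speed limit or range.

## Working session

There is one attempt and no reset: what is moved stays moved. The work goes in short steps, Python scripts to look and compute and a shell command to move; the robot and the scene stay as the last step left them, time stands still between calls to the robot, and variables do not carry over. Pictures are saved under pics/ and viewed, about 8 in all and at most 12, crops included, and the job is handed in when it is done.

```bash
mkdir -p pics; cat > h.py <<'E'
from rig import bot
import numpy as np, cv2
def snap(name,fn=None):
    c=bot.camera(name)
    c={k:(np.array(v) if k!='pixels' else v) for k,v in c.items()}
    if fn: cv2.imwrite('pics/'+fn,cv2.cvtColor(c['pixels'],cv2.COLOR_RGB2BGR)); np.savez('pics/'+fn[:-4]+'.npz',**c)
    return c
def load(fn): return dict(np.load('pics/'+fn+'.npz'))
def ray(c,px):
    u=cv2.undistortPoints(np.array([[px]],float),c['K'],c['dist'])[0,0]
    d=c['R'].T@np.array([u[0],u[1],1.]); return -c['R'].T@c['t'],d/np.linalg.norm(d)
def onz(c,px,z):
    o,d=ray(c,px); return o+d*(z-o[2])/d[2]
def proj(c,X): return cv2.projectPoints(np.array(X,float).reshape(-1,1,3),cv2.Rodrigues(c['R'])[0],c['t'],c['K'],c['dist'])[0].reshape(-1,2)
def tri(c1,p1,c2,p2):
    A=np.zeros((3,3));b=np.zeros(3)
    rs=[ray(c1,p1),ray(c2,p2)]
    for o,d in rs:
        P=np.eye(3)-np.outer(d,d);A+=P;b+=P@o
    X=np.linalg.solve(A,b); return X,[np.linalg.norm((np.eye(3)-np.outer(d,d))@(X-o)) for o,d in rs]
E
python3 - <<'E'
from h import *
cs=[snap(n,n+'0.png') for n in('top','side','wrist')]
for c in cs: print((-c['R'].T@c['t']).round(3),c['K'][0,0].round(0),c['R'][2].round(2))
s=bot.observe();print(s['t'],s['tcp_rot'],s['tcp_pos'],s['width'])
E
```

```text
[0.401 0.111 0.921] 437.0 [ 0.19  0.02 -0.98]
[0.529 0.725 0.804] 538.0 [ 0.05 -0.68 -0.73]
[0.164 0.658 0.384] 294.0 [ 0.22 -0.08 -0.97]
0.15 [[ 3.34302314e-01  9.42465851e-01 -2.86546341e-04]
 [ 9.42465512e-01 -3.34302437e-01 -7.99938112e-04]
 [-8.49707494e-04 -2.63888175e-06 -9.99999639e-01]] [0.2255972  0.63604987 0.21809392] 1.0037911413555252
```

View pics/top0.png

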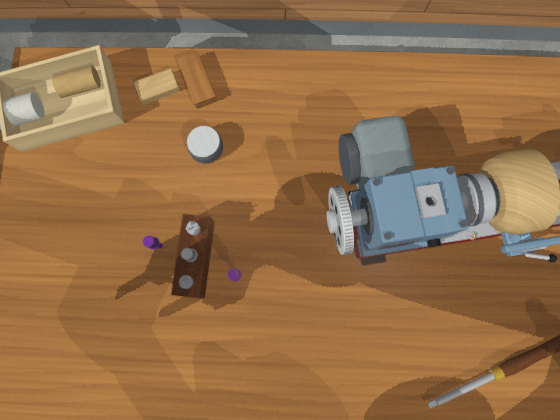

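View pics/side0.png

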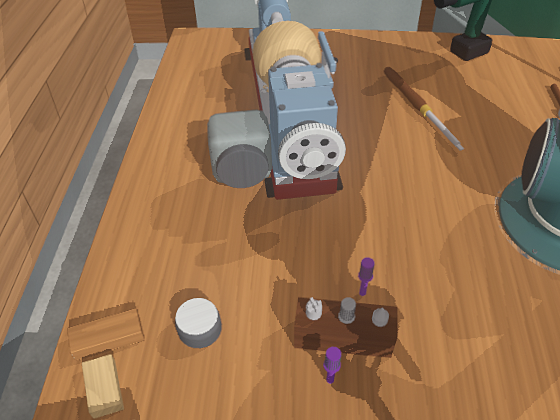

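Top view: rack at about (192,256) with heads at (193,228), (189,255) and (186,282). The lathe boss is at (430,201) and the handwheel at (341,220). Side view: heads at (314,308), (347,310) and (380,317), with purple decoys at (366,270) and (333,362). The spurred head at (314,308) is the drive centre. The tall knurled knob at (347,310) should be the pin, and (380,317) the cone centre. I'll confirm with a crop.

```bash
python3 - <<'E'
from h import *
a=cv2.imread('pics/side0.png')[285:360,285:405];b=cv2.imread('pics/top0.png')[165:245,390:470];d=cv2.imread('pics/top0.png')[215:295,160:220]
f=lambda i:cv2.resize(i,(int(i.shape[1]*300/i.shape[0]),300),interpolation=cv2.INTER_CUBIC)
r1=np.hstack([f(a)]);r2=np.hstack([f(b),f(d)]);w=max(r1.shape[1],r2.shape[1])
p=lambda r:np.pad(r,((0,0),(0,w-r.shape[1]),(0,0)))
cv2.imwrite('pics/crop1.png',np.vstack([p(r1),p(r2)]))
t=load('top0');s=load('side0')
for n,pt,ps in(('drive',(193,228),(314,308)),('pin',(189,255),(347,310)),('cone',(186,282),(380,317)),('boss',(430,201),(300,79))):
    print(n,*[x if isinstance(x,list) else x.round(4) for x in tri(t,pt,s,ps)])
print(onz(t,(430,201),.23),onz(s,(300,79),.23), onz(t,(189,255),.108),onz(s,(347,301),.108))
E
```

```text
drive [0.5137 0.2734 0.083 ] [np.float64(0.0006728466129185464), np.float64(0.0006728466129182554)]
pin [0.4618 0.2773 0.0862] [np.float64(0.00014360410813685765), np.float64(0.0001436041081368709)]
cone [0.4102 0.2821 0.0764] [np.float64(0.0004275852013943849), np.float64(0.0004275852013943435)]
boss [ 0.5487 -0.1367  0.2263] [np.float64(7.99945013845335e-05), np.float64(7.999450138484583e-05)]
[ 0.54779716 -0.13535155  0.23      ] [ 0.54862266 -0.13116971  0.23      ] [0.46009389 0.2729677  0.108     ] [0.4636113  0.27482131 0.108     ]
```

View pics/crop1.png

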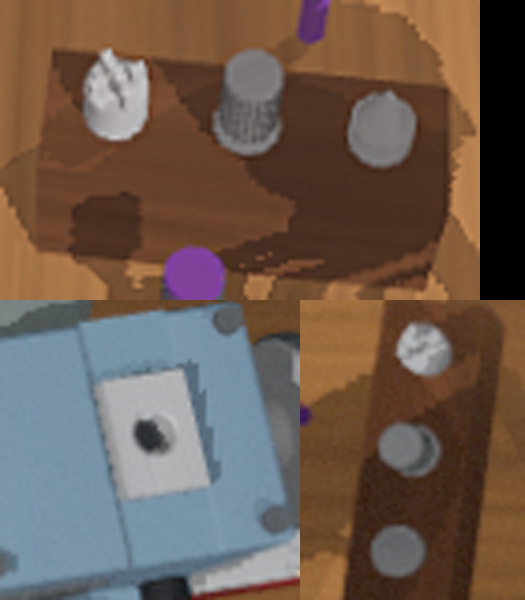

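The crop confirms it: the knurled knob in the middle hole, top at (187.5,254) in the top view and (348.5,303.7) in the side view, is the pin. The drive centre has spurs and the cone centre a point. The lock hole is at about (431.3,200.7) in the top view. Next I'll work out the geometry.

```bash
python3 - <<'E'
from h import *
t=load('top0');s=load('side0')
r=lambda x:np.round(x,4)
print('pin top',*tri(t,(187.5,253.9),s,(348.5,303.7)), r(onz(t,(187.5,253.9),.108)),r(onz(s,(348.5,303.7),.108)))
d=onz(t,(193,228),.095)-onz(t,(186,282),.09);print('rack x dir deg',np.degrees(np.arctan2(d[1],d[0])),np.linalg.norm(d[:2]))
h=onz(t,(431.3,200.7),.23);print('hole',r(h), 'side',r(onz(s,(300.5,79),.23)))
for px in((314,158),(315,160)):
    w=onz(s,px,.165);d=w-h;print('hub',r(w),np.linalg.norm(d[:2]),np.degrees(np.arctan2(-d[0],d[1])))
for e in(((415.9,186.3),(438.8,183.1)),((422.7,218),(446,215))):
    a,b=[onz(t,p,.23) for p in e];d=a-b;print('edge',np.degrees(np.arctan2(-d[0],d[1])),np.linalg.norm(d))
# wheel & purple
for c,n in((t,'t'),(s,'s')):
    hsv=cv2.cvtColor(c['pixels'],cv2.COLOR_RGB2HSV);m=cv2.inRange(hsv,(125,120,50),(155,255,255))
    k,l,st,ce=cv2.connectedComponentsWithStats(m)
    print(n,[(st[i],ce[i].round(0)) for i in range(1,k) if st[i,4]>15])
E
```

```text
pin top [0.46171015 0.27685116 0.10396499] [np.float64(0.000666006066252324), np.float64(0.0006660060662524632)] [0.4621 0.2759 0.108 ] [0.4615 0.2796 0.108 ]
rack x dir deg -4.614565707081474 0.10258895363392156
hole [ 0.5483 -0.1375  0.23  ] side [ 0.5477 -0.1312  0.23  ]
hub [0.5189 0.0173 0.165 ] 0.15752159722314207 10.759861553062295
hub [0.5171 0.0224 0.165 ] 0.16293833196147126 11.049020120895072
edge 9.486579992180237 0.038140469698851494
edge 8.69843502923571 0.038199388457640635
t [(array([143, 236,  19,  13, 145], dtype=int32), array([151., 242.])), (array([228, 269,  11,  12,  82], dtype=int32), array([233., 274.]))]
s [(array([361, 258,  13,  10, 101], dtype=int32), array([367., 263.])), (array([359, 275,  14,  21, 104], dtype=int32), array([364., 285.])), (array([324, 347,  17,  36, 338], dtype=int32), array([332., 362.]))]
```

```bash
python3 -m jog '[[0.06,-0.09,0,0,0,0.13],[0.12,-0.18,0,0,0,0.26],[0.18,-0.27,0,0,0,0.26],[0.236,-0.359,-0.03,0,0,0.26],[0.236,-0.359,-0.03,0,0,0.26],[0.236,-0.359,-0.03,0,0,0.26],[0.236,-0.359,-0.03,0,0,0.26],[0.236,-0.359,-0.03,0,0,0.26],[0.236,-0.359,-0.03,0,0,0.26],[0.236,-0.359,-0.03,0,0,0.26]]' 0.5 20
python3 - <<'E'
from h import *
c=snap('wrist','w1.png');print(bot.observe()['tcp_pos'],bot.observe()['tcp_rot'])
print(proj(c,[.4617,.277,.108]))
E
```

```text
t: 1.4
tcp_pos: [0.4611, 0.2781, 0.1888]
tcp_rot: [[0.079, 0.997, 0.0], [0.997, -0.079, 0.0], [0.0, 0.0, -1.0]]
ft_force: [0.4, -0.3, -0.0]
width: 0.502
[0.46110237 0.27817517 0.18877101] [[ 7.91028414e-02  9.96866459e-01  6.38798222e-05]
 [ 9.96866446e-01 -7.91028512e-02  1.68348898e-04]
 [ 1.72874446e-04  5.03627751e-05 -9.99999984e-01]]
[[281.5061528  210.95892532]]
```

View pics/w1.png

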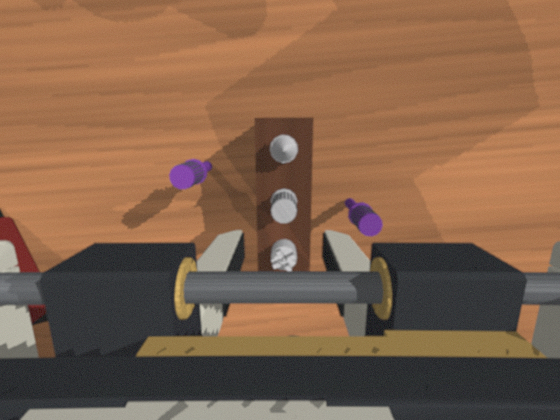

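The wrist view shows the pin knob between the open fingers at (284,210), against a predicted (281.5,211), so about 2 mm off along the jaws, which will centre it. The purple look-alikes at (188,174) and (367,218) are clear of the fingers. I'll descend and grasp.

```bash
python3 -m jog '[[0,0.001,-0.05,0,0,0],[0,0.001,-0.09,0,0,0],[0,0.001,-0.109,0,0,0],[0,0.001,-0.109,0,0,0],[0,0.001,-0.109,0,0,0]]' 0.5 30
python3 -m jog '[[0,0,0,0,0,0],[0,0,0,0,0,0],[0,0,0,0,0,0],[0,0,0,0,0,0],[0,0,0,0,0,0],[0,0,0,0,0,0]]' 1 30
```

```text
t: 2.08
tcp_pos: [0.4622, 0.2787, 0.0814]
tcp_rot: [[0.08, 0.997, 0.002], [0.997, -0.08, 0.001], [0.001, 0.002, -1.0]]
ft_force: [0.7, -0.2, -0.1]
width: 0.502
t: 2.82
tcp_pos: [0.4618, 0.2782, 0.08]
tcp_rot: [[0.081, 0.997, 0.0], [0.997, -0.081, 0.0], [0.0, 0.0, -1.0]]
ft_force: [-0.2, -1.4, 6.2]
width: 0.229
```

```bash
python3 -m jog '[[0,0,0.05,0,0,0],[0,0,0.11,0,0,0],[0,0,0.17,0,0,0],[0,0,0.25,0,0,0],[0.012,-0.06,0.25,0,0,0.1],[0.025,-0.12,0.25,0,0,0.2],[0.037,-0.18,0.25,0,0,0.25],[0.05,-0.24,0.25,0,0,0.25],[0.062,-0.3,0.25,0,0,0.25],[0.075,-0.36,0.25,0,0,0.25],[0.083,-0.4,0.25,0,0,0.25],[0.0865,-0.415,0.25,0,0,0.25],[0.0865,-0.415,0.25,0,0,0.25],[0.0865,-0.415,0.25,0,0,0.25],[0.0865,-0.415,0.25,0,0,0.25]]' 1 30
python3 - <<'E'
from h import *
p=bot.observe()['tcp_pos'];print(p)
T=snap('top','t2.png');S=snap('side','s2.png')
a=p+[0,0,-.068];print(proj(T,[a,[.548,-.1365,.23]]),proj(S,[a,[.548,-.1365,.23]]))
f=lambda i:cv2.resize(i,None,fx=4,fy=4,interpolation=cv2.INTER_CUBIC)
a=cv2.imread('pics/t2.png')[130:260,380:480];b=cv2.imread('pics/s2.png')[0:130,250:350]
cv2.imwrite('pics/c2.png',np.hstack([f(a),f(b)]))
E
```

```text
t: 4.7
tcp_pos: [0.5481, -0.1356, 0.3299]
tcp_rot: [[-0.17, 0.985, 0.0], [0.985, 0.17, 0.0], [-0.0, 0.0, -1.0]]
ft_force: [0.5, 0.6, -1.2]
width: 0.23
[ 0.54809083 -0.13563972  0.3299044 ]
[[437.33466841 196.68145411]
 [430.70362657 200.8938686 ]] [[300.50666999  63.1405042 ]
 [300.41167538  77.41642664]]
```

View pics/c2.png

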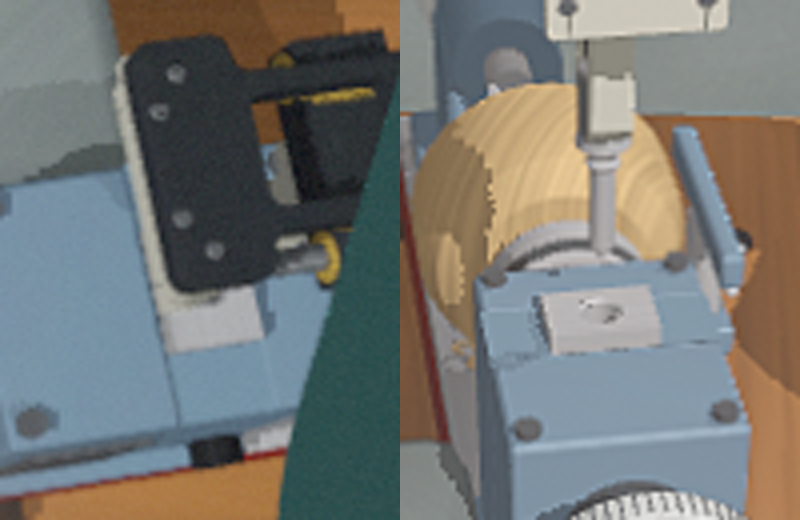

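The side view shows the pin held upright, with its tip at (300.5,63), exactly as predicted, and the lock hole at (300.7,78). The top view is blocked by the gripper. I'll use the wrist camera for the hole's position.

```bash
python3 - <<'E'
from h import *
p=bot.observe()['tcp_pos']
W=snap('wrist','w3.png')
print(proj(W,[p+[0,0,-.068],[.548,-.1365,.23]]))
cv2.imwrite('pics/w3c.png',cv2.resize(cv2.imread('pics/w3.png')[120:320,180:380],None,fx=3,fy=3,interpolation=cv2.INTER_CUBIC))
E
```

```text
[[282.71074338 214.0944958 ]
 [282.25753774 204.66265705]]
```

View pics/w3c.png

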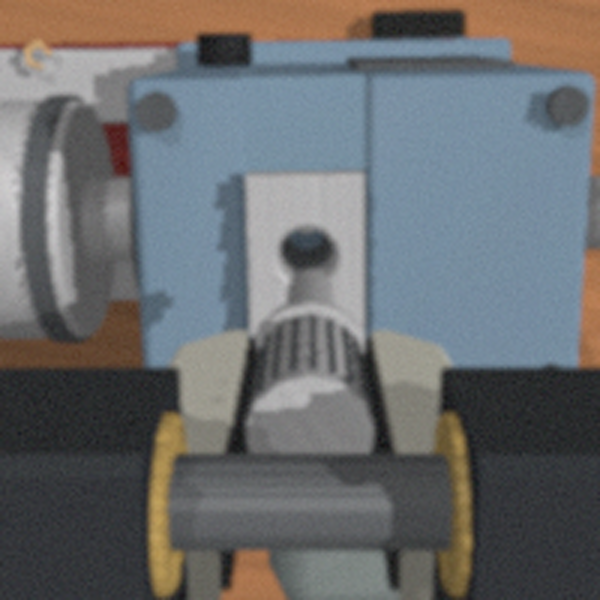

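The hole's centre is at about (282.8,203.7) in the full wrist frame, against a predicted (282.3,204.7). That puts it at about (0.547, -0.136), within 1.5 mm of the pin axis. I'll lower the pin in steps and watch the force.

```bash
python3 -m jog '[[-0.001,-0.0005,-0.02,0,0,0],[-0.001,-0.0005,-0.035,0,0,0],[-0.001,-0.0005,-0.045,0,0,0],[-0.001,-0.0005,-0.05,0,0,0],[-0.001,-0.0005,-0.055,0,0,0],[-0.001,-0.0005,-0.055,0,0,0]]' 1 30
python3 -m jog '[[0,0,-0.003,0,0,0],[0,0,-0.006,0,0,0],[0,0,-0.008,0,0,0],[0,0,-0.008,0,0,0]]'
```

```text
t: 5.6
tcp_pos: [0.5472, -0.1373, 0.2745]
tcp_rot: [[-0.168, 0.986, 0.0], [0.986, 0.168, 0.0], [-0.0, 0.0, -1.0]]
ft_force: [1.7, 1.1, -0.9]
width: 0.236
t: 6.1
tcp_pos: [0.5471, -0.1373, 0.2664]
tcp_rot: [[-0.168, 0.986, -0.0], [0.986, 0.168, 0.0], [0.0, -0.0, -1.0]]
ft_force: [4.0, -0.1, -1.7]
width: 0.231
```

```bash
python3 -m jog '[[0,0,-0.003,0,0,0],[0,0,-0.006,0,0,0],[0,0,-0.006,0,0,0]]'
python3 -m jog '[[0,0,0,0,0,0],[0,0,0,0,0,0],[0,0,0,0,0,0]]' 0.55
python3 - <<'E'
from h import *
p=bot.observe()['tcp_pos'];S=snap('side','s4.png')
print(proj(S,[[.547,-.136,.285],[.547,-.136,.247]]))
cv2.imwrite('pics/c4.png',cv2.resize(cv2.imread('pics/s4.png')[20:120,240:360],None,fx=5,fy=5,interpolation=cv2.INTER_CUBIC))
E
```

```text
t: 6.48
tcp_pos: [0.5471, -0.1373, 0.2602]
tcp_rot: [[-0.168, 0.986, -0.0], [0.986, 0.168, 0.0], [0.0, -0.0, -1.0]]
ft_force: [4.8, 0.0, -1.8]
width: 0.231
t: 6.85
tcp_pos: [0.547, -0.1373, 0.2606]
tcp_rot: [[-0.168, 0.986, -0.0], [0.986, 0.168, -0.0], [0.0, -0.0, -1.0]]
ft_force: [-0.0, -0.0, 0.1]
width: 0.44
[[301.22701568  52.1518531 ]
 [301.02391233  69.90799974]]
```

View pics/c4.png

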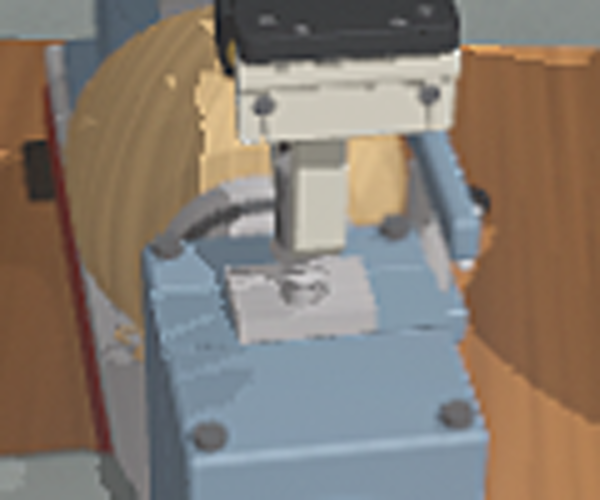

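The pin is released and stands in the hole (shank on the boss at about (300,77)), with the tool force now zero. Next I'll lift and move over the handwheel rim, estimated at (0.523, 0.001, 0.225).

```bash
python3 -m jog '[[0,0,0.03,0,0,0],[0,0,0.06,0,0,0],[0,0,0.06,0,0,0],[-0.01,0.05,0.06,0,0,0],[-0.02,0.11,0.06,0,0,0],[-0.024,0.139,0.03,0,0,0],[-0.024,0.139,-0.01,0,0,0],[-0.024,0.139,-0.01,0,0,0],[-0.024,0.139,-0.01,0,0,0]]'
python3 - <<'E'
from h import *
p=bot.observe()['tcp_pos'];W=snap('wrist','w5.png');S=snap('side','s5.png')
d=np.array([-.174,.985,0]);wt=np.array([.5232,.0014,.225])
q=[wt,wt+.009*d,wt-.009*d,wt+[0,0,-.06]+.021*d]
print(proj(W,q).round(1).tolist(),proj(S,q+[np.array([.5475,-.1365,.285]),np.array([.5475,-.1365,.25])]).round(1).tolist())
f=lambda i,k:cv2.resize(i,None,fx=k,fy=k,interpolation=cv2.INTER_CUBIC)
a=f(cv2.imread('pics/w5.png')[120:320,180:380],2);b=f(cv2.imread('pics/s5.png')[20:220,240:360],2.0)
cv2.imwrite('pics/c5.png',np.hstack([a,b]))
E
```

```text
t: 8.02
tcp_pos: [0.5233, 0.0014, 0.2518]
tcp_rot: [[-0.168, 0.986, 0.001], [0.986, 0.168, -0.0], [-0.0, 0.001, -1.0]]
ft_force: [-0.3, 0.2, 1.3]
width: 0.452
[[282.7, 230.0], [295.8, 229.9], [269.7, 230.1], [306.5, 208.0]] [[312.6, 125.6], [313.4, 128.9], [311.7, 122.4], [313.6, 159.8], [301.0, 52.0], [300.8, 68.4]]
```

View pics/c5.png

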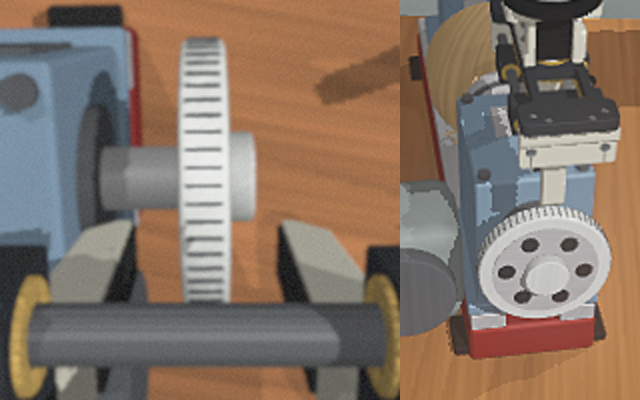

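The wheel sits between the fingers: in the wrist view its centre is at column 284 against a predicted 283, and in the side view the hub is at (313.5,159) against (313.6,159.8). The estimates hold. I'll tilt -30° about the spindle, go in along the tool axis, and pinch lightly so that the pads slip if the pin blocks.

```bash
python3 -m jog '[[-0.014,-0.0025,0.0,0.03,-0.172,0],[-0.028,-0.005,0.0,0.061,-0.344,0],[-0.042,-0.0074,-0.005,0.091,-0.5157,0],[-0.042,-0.0074,-0.013,0.091,-0.5157,0],[-0.03,-0.005,-0.035,0.091,-0.5157,0],[-0.0172,-0.003,-0.0565,0.091,-0.5157,0],[-0.0172,-0.003,-0.0565,0.091,-0.5157,0],[-0.0172,-0.003,-0.0565,0.091,-0.5157,0]]'
python3 -m jog '[[0,0,0,0,0,0],[0,0,0,0,0,0],[0,0,0,0,0,0],[0,0,0,0,0,0]]' 1 6
python3 - <<'E'
from h import *
T=snap('top','t6.png');S=snap('side','s6.png')
f=lambda i,k:cv2.resize(i,None,fx=k,fy=k,interpolation=cv2.INTER_CUBIC)
b=f(cv2.imread('pics/s6.png')[0:200,220:360],2.0);a=f(cv2.imread('pics/t6.png')[120:320,280:480],2.0)
cv2.imwrite('pics/c6.png',np.hstack([a,b]))
print(bot.observe()['ft_torque'])
E
```

```text
t: 9.12
tcp_pos: [0.5063, -0.0014, 0.1954]
tcp_rot: [[-0.169, 0.854, 0.492], [0.986, 0.145, 0.087], [0.003, 0.5, -0.866]]
ft_force: [-0.1, -0.2, 0.2]
width: 0.452
t: 9.62
tcp_pos: [0.5061, -0.0024, 0.1946]
tcp_rot: [[-0.168, 0.853, 0.494], [0.986, 0.146, 0.084], [0.0, 0.501, -0.866]]
ft_force: [2.0, -11.9, 0.2]
width: 0.199
[-1.7500557   0.00787781 -1.00040913]
```

View pics/c6.png

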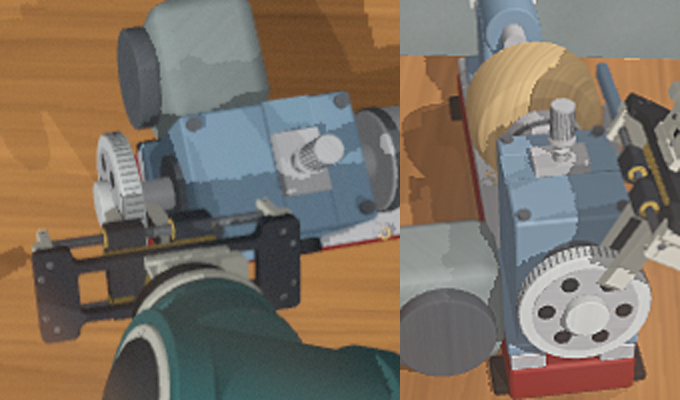

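Both views show the pin standing in the hole, top at (301,52) in the side view, and the fingers pinching the rim at (327,135). I'll turn in small steps and track the knob's height in the side view by template matching.

```bash
cat >> h.py <<'E'
def track(tag):
    S=snap('side',tag+'.png');ref=load('s6')['pixels']
    m=lambda y0,y1,x0,x1,r=8:(lambda R:(lambda l:(l[3][0]-r,l[3][1]-r,round(l[1],3)))(cv2.minMaxLoc(R)))(cv2.matchTemplate(S['pixels'][y0-r:y1+r,x0-r:x1+r],ref[y0:y1,x0:x1],cv2.TM_CCOEFF_NORMED))
    print('knob shift',m(47,70,293,309)); o=bot.observe(); print('t',round(o['t'],2),'f',o['ft_force'].round(1))
E
python3 -m jog '[[0.0028,-0.0002,0.0014,-0.0152,0.086,0],[0.0055,0.0003,0.0026,-0.0304,0.172,0],[0.0084,0.0008,0.0035,-0.0455,0.258,0],[0.0084,0.0008,0.0035,-0.0455,0.258,0]]'
python3 -c "
from h import *
track('s7')
f=lambda i:cv2.resize(i,None,fx=4,fy=4,interpolation=cv2.INTER_CUBIC)
cv2.imwrite('pics/c7.png',np.hstack([f(cv2.imread('pics/s%d.png'%k)[40:190,262:355]) for k in(6,7)]))"
```

```text
t: 10.22
tcp_pos: [0.5151, -0.001, 0.198]
tcp_rot: [[-0.169, 0.952, 0.254], [0.986, 0.163, 0.044], [0.0, 0.258, -0.966]]
ft_force: [1.5, -6.8, 3.7]
width: 0.196
knob shift (1, 0, 0.562)
t 10.28 f [ 3.3 -7.1  1.1]
```

View pics/c7.png

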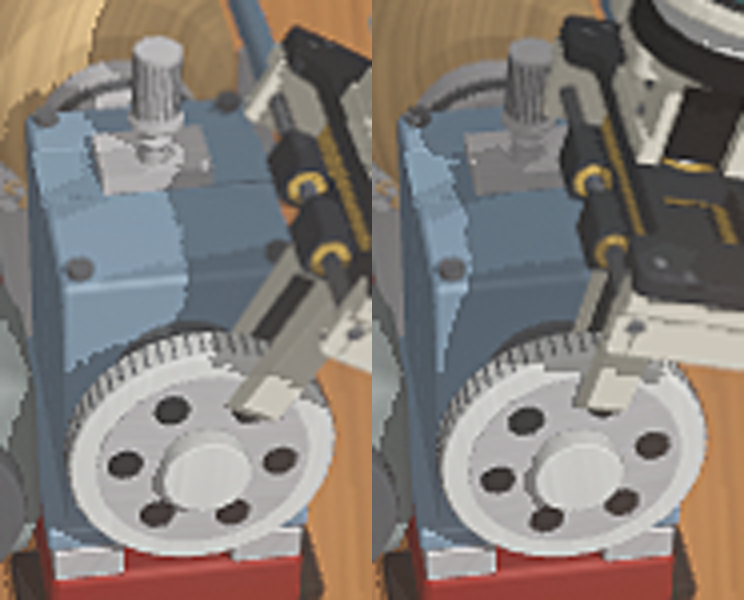

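The wheel has turned about 15° with the fingers (spoke holes moved) and the pin is still up. I'll add a numeric wheel-angle readout from the spoke holes and continue.

```bash
cat >> h.py <<'E'
def wheel(tag):
    S=load(tag); d=np.array([-.174,.985,0]); xp=np.array([.985,.174,0]); C=np.array([.5232,.0014,.165])+.009*d
    g=cv2.cvtColor(S['pixels'],cv2.COLOR_RGB2GRAY); pts=[]
    u=proj(S,C)[0].astype(int); sub=(g[u[1]-35:u[1]+35,u[0]-35:u[0]+35]<95).astype(np.uint8)
    k,l,st,ce=cv2.connectedComponentsWithStats(sub)
    for i in range(1,k):
        o,r=ray(S,ce[i]+u-35); X=o+r*((C-o)@d)/(r@d)-C; rad=np.hypot(X@xp,X[2])
        if 12<=st[i,4]<=90 and .028<rad<.045: pts.append((round(np.degrees(np.arctan2(X@xp,X[2])),1),round(rad*1000,1)))
    print(tag,'holes (angle,+=top to +x) mod60:',[(round(a%60,1),r) for a,r in pts])
E
python3 -c "
from h import *
wheel('s6');wheel('s7')"
python3 -m jog '[[0.003,-0.0001,0.0007,-0.0152,0.086,0],[0.006,0.0004,0.0011,-0.0304,0.172,0],[0.009,0.001,0.0012,-0.0455,0.258,0],[0.009,0.001,0.0012,-0.0455,0.258,0]]'
python3 -c "
from h import *
track('s8');wheel('s8')"
```

```text
s6 holes (angle,+=top to +x) mod60: [(np.float64(24.8), np.float64(35.7)), (np.float64(24.6), np.float64(35.6)), (np.float64(26.1), np.float64(34.5)), (np.float64(24.0), np.float64(35.1)), (np.float64(23.8), np.float64(35.2))]
s7 holes (angle,+=top to +x) mod60: [(np.float64(40.1), np.float64(35.5)), (np.float64(40.4), np.float64(34.6)), (np.float64(39.5), np.float64(35.6)), (np.float64(39.0), np.float64(34.6)), (np.float64(39.0), np.float64(34.8))]
t: 10.78
tcp_pos: [0.5239, 0.0007, 0.1986]
tcp_rot: [[-0.169, 0.986, -0.0], [0.986, 0.169, 0.0], [0.0, 0.0, -1.0]]
ft_force: [2.3, -0.7, 0.1]
width: 0.197
knob shift (1, -7, 0.399)
t 10.82 f [ 2.3 -0.1 -1.1]
s8 holes (angle,+=top to +x) mod60: [(np.float64(54.0), np.float64(35.4)), (np.float64(54.8), np.float64(34.9)), (np.float64(53.0), np.float64(35.0)), (np.float64(53.6), np.float64(34.7)), (np.float64(52.0), np.float64(35.0))]
```

The wheel-angle readout works: 24.6 → 39.6 → 53.5°, following the tool. Continuing.

```bash
python3 -m jog '[[0.003,0.0005,-0.0001,-0.0152,0.086,0],[0.006,0.001,-0.0005,-0.0304,0.172,0],[0.009,0.0016,-0.0012,-0.0455,0.258,0],[0.009,0.0016,-0.0012,-0.0455,0.258,0]]'
python3 -c "
from h import *
track('s9');wheel('s9')"
python3 -m jog '[[0.0029,0.0005,-0.0009,-0.0152,0.086,0],[0.0057,0.001,-0.0021,-0.0304,0.172,0],[0.0084,0.0015,-0.0035,-0.0455,0.258,0],[0.0084,0.0015,-0.0035,-0.0455,0.258,0]]'
python3 -c "
from h import *
track('s10');wheel('s10')"
```

```text
t: 11.32
tcp_pos: [0.5324, 0.0023, 0.1971]
tcp_rot: [[-0.169, 0.952, -0.254], [0.986, 0.163, -0.044], [-0.001, -0.258, -0.966]]
ft_force: [0.9, 1.6, -3.8]
width: 0.196
knob shift (-4, 8, 0.211)
t 11.38 f [ 0.6  1.7 -6. ]
s9 holes (angle,+=top to +x) mod60: [(np.float64(1.3), np.float64(34.9)), (np.float64(8.7), np.float64(35.2)), (np.float64(8.1), np.float64(35.3)), (np.float64(7.8), np.float64(34.3)), (np.float64(7.1), np.float64(35.2)), (np.float64(6.6), np.float64(35.6))]
t: 11.88
tcp_pos: [0.5403, 0.0038, 0.1936]
tcp_rot: [[-0.169, 0.854, -0.493], [0.986, 0.146, -0.086], [-0.002, -0.5, -0.866]]
ft_force: [-6.0, 2.8, -2.1]
width: 0.198
knob shift (-1, 4, 0.236)
t 11.93 f [-5.1  2.7 -4.1]
s10 holes (angle,+=top to +x) mod60: [(np.float64(11.7), np.float64(35.3)), (np.float64(15.7), np.float64(34.9)), (np.float64(14.3), np.float64(35.4)), (np.float64(14.5), np.float64(34.3)), (np.float64(14.1), np.float64(34.9)), (np.float64(13.9), np.float64(35.2))]
```

In the last step the wheel turned only about 7° of the 15° and a force of about 6 N appeared, so it is probably blocked by the dropped pin. I'll release, back out along the tool axis and check.

```bash
python3 -m jog '[[0,0,0,0,0,0],[0,0,0,0,0,0],[0.03,0.005,0.052,0,0,0],[0.03,0.005,0.08,0.0304,-0.172,0],[0,0,0.11,0.0608,-0.344,0],[-0.05,0,0.13,0.0911,-0.516,0],[-0.10,0,0.13,0.0911,-0.516,0],[-0.14,0,0.13,0.0911,-0.516,0],[-0.14,0,0.13,0.0911,-0.516,0]]' 0.55
python3 -c "
from h import *
track('s11');wheel('s11')
f=lambda i:cv2.resize(i,None,fx=5,fy=5,interpolation=cv2.INTER_CUBIC)
cv2.imwrite('pics/c11.png',np.hstack([f(cv2.imread('pics/s%d.png'%k)[35:115,265:340]) for k in(6,11)]))"
```

```text
t: 13.05
tcp_pos: [0.3986, 0.0035, 0.3258]
tcp_rot: [[-0.168, 0.986, 0.006], [0.986, 0.168, -0.0], [-0.001, 0.006, -1.0]]
ft_force: [0.1, -0.6, 0.8]
width: 0.45
knob shift (-1, 4, 0.718)
t 13.1 f [ 0.1  0.1 -0.9]
s11 holes (angle,+=top to +x) mod60: [(np.float64(13.8), np.float64(35.2)), (np.float64(14.9), np.float64(35.0)), (np.float64(13.8), np.float64(35.1)), (np.float64(14.1), np.float64(34.3)), (np.float64(12.9), np.float64(35.2)), (np.float64(13.3), np.float64(35.3))]
```

View pics/c11.png

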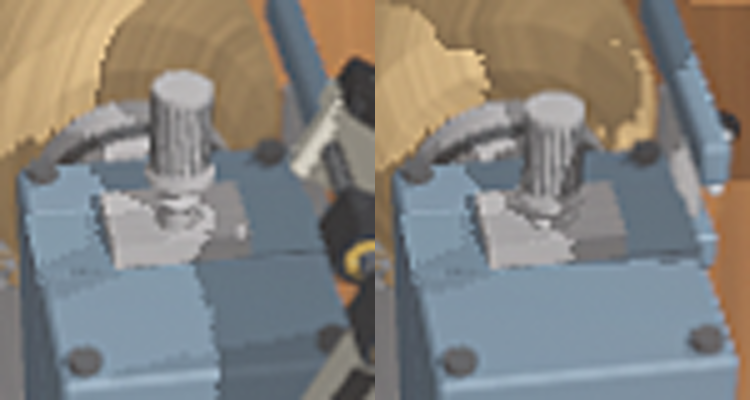

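Side by side, the knob has dropped 4 px, about 8.5 mm, so the pin is in the cross-hole; the wheel is at rest at 14°. I'll close the fingers and push down gently on the knob from above.

```bash
python3 -m jog '[[0.04,-0.037,0,0,0,0],[0.08,-0.075,0,0,0,0],[0.12,-0.113,0,0,0,0],[0.149,-0.14,0,0,0,0],[0.149,-0.14,0,0,0,0],[0.149,-0.14,-0.025,0,0,0],[0.149,-0.14,-0.042,0,0,0],[0.149,-0.14,-0.042,0,0,0],[0.149,-0.14,-0.042,0,0,0]]' 1 20
python3 -m jog '[[0,0,-0.002,0,0,0],[0,0,-0.004,0,0,0],[0,0,-0.006,0,0,0],[0,0,-0.007,0,0,0],[0,0,-0.007,0,0,0]]'
```

```text
t: 14.22
tcp_pos: [0.5499, -0.1363, 0.283]
tcp_rot: [[-0.169, 0.986, 0.001], [0.986, 0.169, -0.0], [-0.0, 0.001, -1.0]]
ft_force: [0.0, -0.6, -0.5]
width: 0.002
t: 14.85
tcp_pos: [0.5499, -0.1365, 0.2759]
tcp_rot: [[-0.168, 0.986, 0.001], [0.986, 0.168, -0.0], [-0.0, 0.001, -1.0]]
ft_force: [-1.2, 1.4, 5.7]
width: 0.003
```

```bash
python3 -m jog '[[0,0,-0.0005,0,0,0],[0,0,-0.001,0,0,0],[0,0,-0.001,0,0,0]]'; python3 -m jog '[[0,0,-0.0005,0,0,0],[0,0,-0.001,0,0,0],[0,0,-0.001,0,0,0]]'
```

```text
t: 15.22
tcp_pos: [0.55, -0.1365, 0.2752]
tcp_rot: [[-0.168, 0.986, 0.001], [0.986, 0.168, -0.0], [-0.001, 0.001, -1.0]]
ft_force: [-0.1, -0.0, 7.8]
width: 0.002
t: 15.6
tcp_pos: [0.5499, -0.1365, 0.2739]
tcp_rot: [[-0.168, 0.986, 0.001], [0.986, 0.168, -0.0], [-0.0, 0.001, -1.0]]
ft_force: [-0.2, 0.2, 5.4]
width: 0.004
```

```bash
python3 -m jog '[[0,0,-0.001,0,0,0],[0,0,-0.002,0,0,0],[0,0,-0.003,0,0,0],[0,0,-0.003,0,0,0]]'; python3 -m jog '[[0,0,-0.001,0,0,0],[0,0,-0.002,0,0,0],[0,0,-0.002,0,0,0]]'
```

```text
t: 16.1
tcp_pos: [0.5497, -0.1364, 0.27]
tcp_rot: [[-0.168, 0.986, -0.001], [0.986, 0.168, 0.0], [0.0, -0.001, -1.0]]
ft_force: [-1.0, -0.1, 1.4]
width: 0.01
t: 16.48
tcp_pos: [0.5498, -0.1364, 0.2686]
tcp_rot: [[-0.168, 0.986, 0.0], [0.986, 0.168, -0.0], [-0.0, 0.0, -1.0]]
ft_force: [-0.6, -0.4, 6.0]
width: 0.008
```

```bash
python3 -m jog '[[0,0,-0.0005,0,0,0],[0,0,-0.001,0,0,0],[0,0,-0.001,0,0,0]]'; python3 -m jog '[[0,0,-0.0005,0,0,0],[0,0,-0.0005,0,0,0]]'
```

```text
t: 16.85
tcp_pos: [0.55, -0.1365, 0.2684]
tcp_rot: [[-0.168, 0.986, 0.002], [0.986, 0.168, -0.0], [-0.001, 0.002, -1.0]]
ft_force: [-0.8, 0.3, 11.5]
width: 0.002
t: 17.1
tcp_pos: [0.5501, -0.1365, 0.2683]
tcp_rot: [[-0.168, 0.986, 0.002], [0.986, 0.168, -0.001], [-0.001, 0.002, -1.0]]
ft_force: [-2.2, 0.8, 15.3]
width: 0.005
```

The motion stops hard at TCP z 0.2683 m (home is 0.268 m) and only the force rises, so the flange is on the boss. I'll retreat and check.

```bash
python3 -m jog '[[0,0,0.02,0,0,0],[0,0,0.06,0,0,0],[-0.05,0.03,0.08,0,0,0],[-0.1,0.07,0.08,0,0,0],[-0.15,0.12,0.08,0,0,0],[-0.15,0.14,0.08,0,0,0],[-0.15,0.14,0.08,0,0,0],[-0.15,0.14,0.08,0,0,0]]'
python3 -c "
from h import *
track('s12');wheel('s12')
S=load('s12');print(proj(S,[[.5475,-.1365,.268],[.5475,-.1365,.2765]]))
f=lambda i:cv2.resize(i,None,fx=5,fy=5,interpolation=cv2.INTER_CUBIC)
cv2.imwrite('pics/c12.png',np.hstack([f(cv2.imread('pics/s%d.png'%k)[35:115,265:340]) for k in(11,12)]))"
```

```text
t: 18.1
tcp_pos: [0.3999, 0.0033, 0.3469]
tcp_rot: [[-0.169, 0.986, -0.0], [0.986, 0.169, -0.0], [-0.0, -0.0, -1.0]]
ft_force: [0.7, -0.0, 0.4]
width: 0.007
knob shift (-1, 7, 0.534)
t 18.15 f [ 0.2  0.3 -0. ]
s12 holes (angle,+=top to +x) mod60: [(np.float64(13.0), np.float64(35.3)), (np.float64(13.4), np.float64(35.3)), (np.float64(12.4), np.float64(35.0)), (np.float64(12.9), np.float64(34.1)), (np.float64(12.0), np.float64(35.1)), (np.float64(11.5), np.float64(35.4))]
[[300.87115462  60.05140042]
 [300.91517254  56.04884531]]
```

View pics/c12.png

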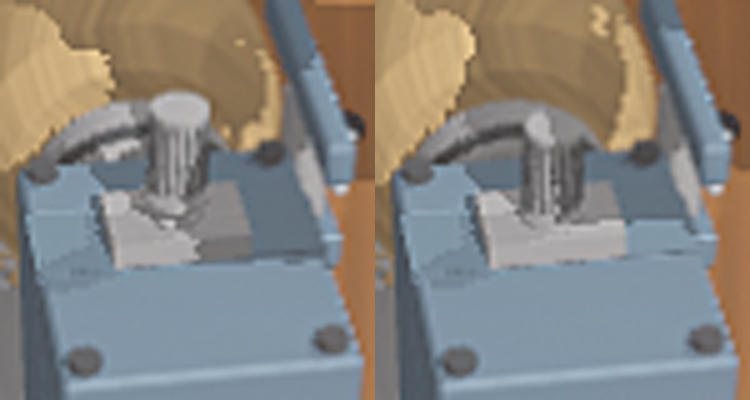

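The flange is on the boss, and the knob top is at about (300,60) against a predicted (300.9,60.1) for home. The spindle is at rest and the robot is clear, so I'll hand in.

```bash
python3 -c "
from rig import bot
bot.sign_off()"
```

```text
the job is handed in; nothing more can be done
```

The spindle is locked and I handed the job in at about 18 s of the 72 s; sign-off gives no verdict.

**What I did:** I took the knurled steel pin from the middle hole of the rack and stood it in the lock hole. I then turned the handwheel about 50° with a 6 N pinch, until the pads slipped against the blocked spindle. Finally I pushed the pin home with closed fingers, at no more than about 15 N measured.

**Last checks:**
- **Pin height:** the push stopped hard at a tool height of 0.2683 m, against 0.268 m expected for home. In the last picture the flange is down on the boss, and the knob top is at about (300,60), against (300.9,60.1) predicted.
- **Template match:** this showed a 7 px drop from the standing position at a weak correlation of 0.53, because the shadow changed. A full drop should give about 8 px, so I trusted the stop height and the picture instead.
- **Spindle:** the spoke holes showed it settling back only about 1.5° as the pin seated.
- **Robot:** it ended clear of everything, with the tool force at about zero.
- **Not measured:** I did not check the tin and the two centres again at the end.

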